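# Clamp the round hardness-test block

### The arm

A 6-joint arm with a two-finger parallel gripper is mounted at the origin on the work surface. World frame = base frame: x ahead of the robot, y to its left, z up, the work surface at z = 0. Lengths are in mm, angles in degrees, forces in N, time in s.
With the tool pointing down it reaches from about 300 to 850 mm from the base axis. Payload 4.2 kg.
Tool frame: the origin (TCP) lies between the finger pads; the fingertips stand 14 mm ahead of it and the grasp point (between the pads) lies 5 mm behind it; z points along the fingers, y is the line along which they close (so a half turn about z gives the same grasp; the last joint's range is limited). The gripper opens to 91 mm and grips with 3 to 60 N. Pads are 32 mm wide; open, the fingers measure 118 mm over their backs; the gripper's body (76 mm by 178 mm) begins 60 mm behind the grasp point.
Start: joints at [-69.958, 18.312, 89.639, -0, 72.044, -1.146], TCP at [207.826, -536.147, 193.476] pointing down, gripper open.
Joint ranges: [-177.97, 177.97], [-48.28, 115.42], [12.27, 149.76], [-77.06, 257.06], [2.81, 150.46], [-146.56, 146.56]. Speed limits (degrees/s): [147.25, 147.25, 180, 180, 180, 180].

### API

Orientations are given as [roll, pitch, yaw] about the fixed x, y, z axes, in that order (R = Rz(yaw) Ry(pitch) Rx(roll)).
In Python, from workcell import * gives the robot as it stands. The module is installed in compiled form; this text tells all that it offers.
- The arm moves only by the tool send_rows, never from a script. Its argument "deltas" is a list of rows, each a list of 2 entries, a list of its own where there are three numbers: the shift along the tool's x, y, z normalised to -1 to 1, where 1 is 0.5 m, then the turn, a rotation vector about the tool's x, y, z normalised to -1 to 1, where 1 is 0.5 rad. A call has 1 to 10 rows; each row shifts and turns the commanded pose from where the row before left it, along the tool's axes as they then stand; what a row does not reach is not made up. A row lasts 1/10 s, in which the tool goes at most 50 mm and 8.59 degrees, less where a joint would pass 70% of its speed; a pose out of reach is approached as far as the arm can. A call with a number of a shift or a turn outside -1 to 1 is refused whole. A call with a gripper value outside its range is refused whole. "grip" is the closure, from 0 (fully open) to 1 (shut), set as the call begins (left out, the last holds). The fingers move at their own pace and stop on an object; "grip_force" is the grip in N (left out, the last holds). Time passes only in rows, so rows that do not move let the fingers close. It gives the time, the measured TCP pose, the force, the opening and the grip force at its end, in the units of the state.
- state(): the state, without advancing time (a new reading comes with each control period).
- grab_frame(name): name is "scene" or "side" or "wrist"; returns the picture (420x560x3 uint8, red, green, blue); there is no depth.
- calibration(name): a dict with "mtx" (3x3 intrinsics, pixels), "R" (3x3) and "t" (3): a world point X has camera coordinates R X + t. Camera axes: x right, y down, z forward; pixel columns grow to the right and rows downward; lengths in mm; the calibration is good to about 2 mm. A picture is of the moment at which its call begins: read the wrist's pose just before it. calibration takes no time and is no camera call; for the wrist camera it gives the pose at the moment of the call.
- job_done(): hands the job in; it is judged then, once.
Trained networks look in the newest picture that a camera, given by its name, has taken for a name from the list of things; names that differ only in an ending like _2 or _b are one class to them, and where a whole thing is asked for, a point or a joint stands for the part that bears it (a point fixed in the world has none). Each returns a list of dicts, best first, with "p" (0 to 1); they miss things now and then, are a little off and sometimes report something else, mostly with a low value. They report only what shows in the picture. A call takes as long as a camera call. They do not tell look-alikes from the thing itself.
- trace(camera, label): "pixels" (420x560 bool, what is visible of it) and "bbox" ([left, top, width, height] in pixels, round what is visible of it).
The state is a dict: "time_s": time; "qpos": joint angles; "qvel": joint speeds; "effort": joint torques, N m; "ee_pos": TCP position; "ee_rot": TCP orientation; "force": force on the tool from outside, world axes, zero at the start; "torque": the same for the moment, N m; "gripper_width": finger opening in mm; "gripper_force": force on a finger pad.
Only numpy, scipy, OpenCV 4.12 (cv2) and the standard library are available. Lean on these libraries where they do the work, as an engineer would, in place of code of your own. Each camera call takes 0.05 s, during which the arm holds its last target. There are 200 camera calls.

### The job

Two equal screw clamps stand on the hardness-testing bench; one has a round steel test block lying loose on its anvil, the other a square one. Take hold of the T-handle of the clamp with the round block and turn it clockwise (seen from above) until rising resistance shows that the block is firmly clamped, then let go so that it stays clamped. Leave the other clamp's handle and the block's place on the anvil as they are.

Things in the scene. Friction and masses are not known exactly. Their poses are not given: they have to be found in the camera images.
- handle_round: T-handle to turn, on the round block's clamp. Dark steel bar: 12 mm thick (own x), 18 high, 90 long (own y), a ball of 9 mm radius on each end. Origin: bar's centre on the vertical screw axis, some 160 mm above the table. Hub (radius 10) below; clamp head starts 35 mm below origin or lower. Clockwise from above tightens and lowers it 4 mm per rad. Grip across the bar's middle from above.
- foot_round: The same screw's pressure foot, dark disc 28 x 10 mm that only moves down; origin at its underside's centre, 1.3 to 5 mm above the block at first. Loose, turning takes 0.15 N m (under 0.05 while held still); contact comes after 0.3 to 1.2 rad, then resistance climbs with angle: +0.1 N m means 25 N on the block, well clamped, 0.1 to 0.3 rad past contact. It stays when released.
- round_block: Round steel hardness-test block, 72 mm in diameter, 15 mm thick, about 0.5 kg, lying loose and roughly centred on the clamp's round anvil (52 mm in diameter, top 35 mm above the table) under the foot. Origin: centre of its underside; own z up.
- bar_end_other (a point): Centre of one end ball of the other clamp's T-handle (same shape and size, 47 mm out from its screw axis). That clamp holds a square 66 mm block and is to be left alone.
There are look-alikes about, which are no part of the job. Leave any brown or turquoise look-alike of the round_block alone.

How it is judged (in metres and radians):
On the way:
1. the T-handle of the round block's clamp is held in the fingers before the foot presses on the block (contact force between the fingers and handle_round above 5 N and contact force between foot_round and round_block below 1 N), for 0.2 s.
At the end, for the whole second after the job is handed in: The foot presses on the round block with more than 8 N after the handle is let go; the block lies still, within 15 mm of where it was and within 15 mm of the screw axis (contact force between foot_round and round_block above 8 N and horizontal distance between round_block and foot_round below 0.015 m and distance of round_block from where it was at the start of the episode below 0.015 m and linear speed of round_block below 0.01 m/s); the robot touches nothing.
It fails at once if the other clamp's T-handle was turned (bar end moved more than 15 mm) (distance of bar_end_other from where it was at the start of the episode above 0.015 m).
It also fails if it takes over 35 s, if anything falls off the work surface, if the arm or the gripper's body presses on something with over 40 N, if the wrist force passes 120 N, or if a joint passes its speed limit or range.

## Working session

There is one attempt and no reset: what is moved stays moved. The work goes in short steps, Python scripts to look and compute and a tool call to move; the robot and the scene stay as the last step left them, time stands still between calls to the robot, and variables do not carry over. Pictures are saved under pics/ and viewed, at most 10 in all, crops included, and the job is handed in when it is done.

Besides the shell and the picture viewer there is one more tool, called after "Emit:" as a command line: name --argument value ..., lists and objects as JSON in quotes. send_rows: Moves the arm, as the interface text tells. Scaled input: -1 to 1 covers 0.5 m each way for a shift and 0.5 rad each way for a turn. Its arguments: {"type":"object","properties":{"deltas":{"type":"array","items":{"type":"array"}},"grip":{"type":"number"},"grip_force":{"type":"number"}},"required":["deltas"]}

```bash
mkdir -p pics; cat > h.py <<'E'
from workcell import *
import numpy as np, cv2
def save(im,n): cv2.imwrite(f"pics/{n}.png",im[:,:,::-1])
def tri(obs):
    A=[];b=[]
    for c,(u,v) in obs:
        P=np.array(c["mtx"])@np.c_[np.array(c["R"]),np.array(c["t"])]
        for r in (u*P[2]-P[0], v*P[2]-P[1]): r=r/np.linalg.norm(r[:3]);A.append(r[:3]);b.append(-r[3])
    x,res,_,_=np.linalg.lstsq(np.array(A),np.array(b),rcond=None); return x,res
def onplane(c,uv,z):
    R=np.array(c["R"]);t=np.array(c["t"]);C=-R.T@t
    d=R.T@np.linalg.inv(c["mtx"])@np.array([uv[0],uv[1],1.]); return C+d*(z-C[2])/d[2]
E
python3 - <<'E'
from h import *
ims=[]
for n in ("scene","side"):
    im=grab_frame(n); save(im,n)
    for l in ("handle_round","round_block","foot_round"):
        for d in trace(n,l):
            m=cv2.moments(d["pixels"].astype(np.uint8),True); c=(m['m10']/m['m00'],m['m01']/m['m00'])
            print(n,l,round(d["p"],2),d["bbox"],np.round(c,1),np.round(onplane(calibration(n),c,{"h":160,"r":50,"f":55}[l[0]]),0))
print(state())
E
```

```text
scene handle_round 0.92 [150.8, 142.8, 48.8, 13.8] [178.  147.4] [ 493. -220.  160.]
scene round_block 0.91 [146.7, 222.0, 37.7, 30.5] [165.8 236.1] [ 646. -205.   50.]
scene round_block 0.9 [170.2, 168.1, 28.6, 27.5] [184. 181.] [ 505. -218.   50.]
scene round_block 0.83 [126.2, 137.5, 29.9, 30.8] [141.4 153.5] [ 460. -341.   50.]
scene foot_round 0.94 [153.0, 142.4, 52.0, 40.1] [179.4 152. ] [ 435. -255.   55.]
side handle_round 0.6 [298.5, 155.2, 10.3, 21.2] [302.7 165.2] [ 491. -213.  160.]
side round_block 0.62 [243.0, 195.2, 23.0, 20.4] [253.6 204.6] [ 618. -162.   50.]
side round_block 0.6 [287.5, 191.2, 25.8, 18.1] [299.5 199.8] [ 494. -205.   50.]
side foot_round 0.72 [297.2, 151.2, 11.6, 47.5] [302.3 173.9] [ 499. -334.   55.]
{'time_s': 0.4, 'qpos': array([-6.99581388e+01,  1.83172570e+01,  8.96477358e+01, -2.50397966e-04,
        7.20455633e+01, -1.14438328e+00]), 'qvel': array([-0.00839729, -0.07572065,  0.00235677, -0.02619841,  0.05248405,
       -0.09272974]), 'effort': array([-1.77497594e-05, -4.11894786e+01, -2.31916380e+01,  7.26862648e-02,
        3.97589745e-02, -4.43854174e-05]), 'ee_pos': array([ 207.79714511, -536.07063175,  193.36288323]), 'ee_rot': array([-1.79989441e+02,  2.73157321e-05,  2.11863217e+01]), 'force': array([-0.18209885, -0.45111097, -0.75109965]), 'torque': array([-0.00874359,  0.03854388,  0.07549518]), 'gripper_force': 0.0, 'gripper_width': 90.84438689790109}
```

View pics/scene.png

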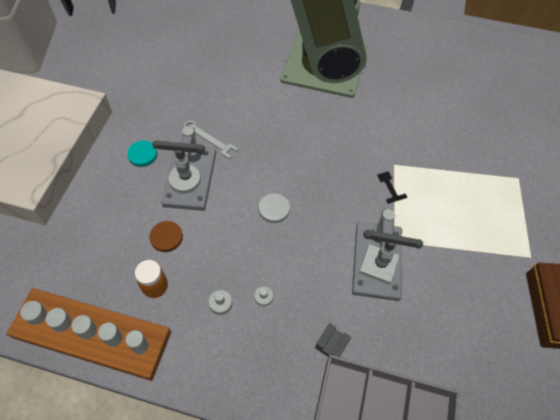

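View pics/side.png

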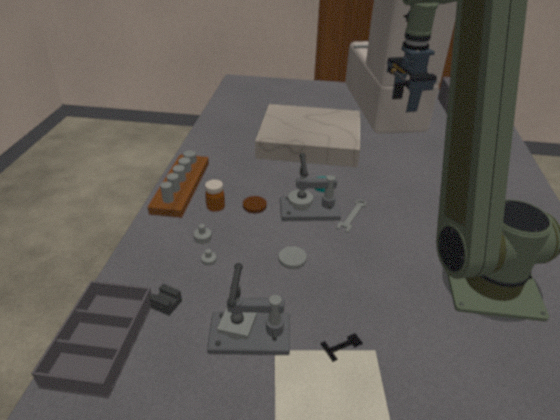

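The scene view shows the round clamp at about (185,180), with its handle bar running (155,146)–(206,151). The square clamp is at (385,250) and its handle runs (368,237)–(420,243). In the side view the round clamp's handle is at (303,165). I'll triangulate the bar next.

```bash
python3 - <<'E'
from h import *
r={}
for n in ("scene","side"):
    grab_frame(n); d=trace(n,"handle_round")
    for k in d: print(n,round(k["p"],2),k["bbox"])
    p=np.argwhere(d[0]["pixels"])[:,::-1].astype(np.float32)
    vx,vy,x0,y0=cv2.fitLine(p,cv2.DIST_HUBER,0,.01,.01).ravel()
    s=(p-[x0,y0])@[vx,vy]; a,b=np.percentile(s,[1,99])
    e=[np.array([x0+q*vx,y0+q*vy]) for q in (a,b,(a+b)/2)]; r[n]=e; print(n,np.round(e,1))
cs,cd=calibration("scene"),calibration("side")
print(tri([(cs,r["scene"][2]),(cd,r["side"][2])]))
for i,j in((0,0),(1,1),(0,1),(1,0)): print(i,j,tri([(cs,r["scene"][i]),(cd,r["side"][j])]))
for e in r["scene"]: print(onplane(cs,e,160))
print(cs["mtx"],cs["t"],cd["mtx"])
E
```

```text
scene 0.85 [151.6, 140.8, 49.2, 16.0]
scene [[153.8 144.2]
 [202.4 149.6]
 [178.1 146.9]]
side 0.71 [299.9, 155.2, 6.7, 20.4]
side [[301.5 153.3]
 [304.  176. ]
 [302.7 164.6]]
(array([ 491.28972736, -220.35715973,  157.60797635]), array([0.71870158]))
0 0 (array([ 500.76094037, -270.08772092,  162.53987924]), array([1.05657251]))
1 1 (array([ 482.49071995, -170.03644921,  154.66749526]), array([3.58698716]))
0 1 (array([ 477.6508866 , -287.80941416,   95.51676404]), array([745.6686159]))
1 0 (array([ 503.82437387, -159.27996068,  213.825158  ]), array([497.13395822]))
[ 499.86822973 -270.80741212  160.        ]
[ 484.66218441 -168.98336364  160.        ]
[ 492.24391941 -219.75283957  160.        ]
[[494.2481403    0.         269.49086959]
 [  0.         494.2481403  203.49961711]
 [  0.           0.           1.        ]] [ 154.03789249 -389.38830799 1379.76952876] [[452.21570793   0.         280.59996021]
 [  0.         452.21570793 216.15925726]
 [  0.           0.           1.        ]]
```

Emit:
send_rows --deltas '[[[0,0,-0.02],[0,0,-0.3]],[[0,0,-0.02],[0,0,-0.3]],[[0,0,-0.02],[0,0,-0.3]],[[0,0,-0.02],[0,0,-0.3]],[[0,0,-0.02],[0,0,-0.3]],[[0,0,-0.02],[0,0,-0.3]],[[0,0,-0.02],[0,0,-0.3]],[[0,0,-0.02],[0,0,-0.3]],[[0,0,-0.02],[0,0,-0.3]]]' --grip 0

```text
time_s: 1.5
ee_pos: [207.8, -536.1, 283.9]
ee_rot: [180.0, 0.0, 98.9]
force: [0.2, -0.9, -0.3]
gripper_width: 90.9
gripper_force: 0.0
```

Emit:
send_rows --deltas '[[[0.054,0.0655,0],[0,0,0]],[[0.054,0.0655,0],[0,0,0]],[[0.054,0.0655,0],[0,0,0]],[[0.054,0.0655,0],[0,0,0]],[[0.054,0.0655,0],[0,0,0]],[[0.054,0.0655,0],[0,0,0]],[[0.054,0.0655,0],[0,0,0]],[[0.054,0.0655,0],[0,0,0]],[[0.054,0.0655,0],[0,0,0]],[[0.054,0.0655,0],[0,0,0]]]'

```text
time_s: 2.5
ee_pos: [492.6, -219.0, 283.7]
ee_rot: [180.0, 0.0, 98.5]
force: [0.4, -0.3, 0.7]
gripper_width: 91.4
gripper_force: 0.0
```

Emit:
send_rows --deltas '[[[0,0,0],[0,0,0]],[[0,0,0],[0,0,0]]]'

```text
time_s: 2.7
ee_pos: [491.8, -220.0, 283.3]
ee_rot: [-180.0, 0.0, 98.7]
force: [-0.6, -1.2, -0.1]
gripper_width: 91.2
gripper_force: 0.0
```

```bash
cat > w.py <<'E'
from h import *
import sys
s=state(); c=calibration("wrist"); im=grab_frame("wrist")
print(s["time_s"],s["ee_pos"],s["ee_rot"],s["qpos"].round(1))
for k in trace("wrist","handle_round"):
    p=np.argwhere(k["pixels"])[:,::-1].astype(np.float32)
    vx,vy,x0,y0=cv2.fitLine(p,cv2.DIST_HUBER,0,.01,.01).ravel()
    q=(p-[x0,y0])@[vx,vy]; a,b=np.percentile(q,[1,99])
    e=[np.array([x0+t*vx,y0+t*vy]) for t in (a,b,(a+b)/2)]
    W=[onplane(c,t,160) for t in e]
    print(round(k["p"],2),k["bbox"],np.round(e,1).tolist(),np.round(W,1).tolist(),np.degrees(np.arctan2(*(W[1]-W[0])[1::-1])))
save(im,sys.argv[1])
E
python3 w.py w1
```

```text
2.7 [ 491.77498051 -220.04245287  283.27688904] [-1.79954765e+02  2.22353409e-02  9.86557892e+01] [-25.3  12.5  84.8  -0.   82.6 -34. ]
0.55 [273.6, 147.1, 15.4, 98.6] [[278.5, 147.0], [280.2, 242.0], [279.3, 194.5]] [[481.3, -166.1, 160.0], [499.4, -273.3, 160.0], [489.9, -217.1, 160.0]] -80.39743067823818
```

View pics/w1.png

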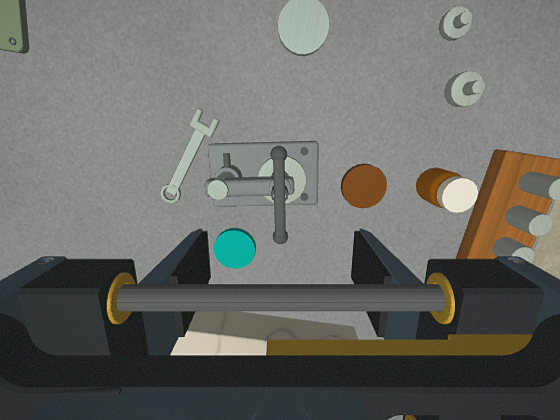

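The wrist view shows the bar upright from (279,147) to (280,242). The column is to the left at (217,189) and the round block is under the hub at (280,187), which agrees with the triangulation. I'll go down with the fingers part-closed so they clear the column.

Emit:
send_rows --deltas '[[[0,-0.002,0],[0,0,-0.01]],[[0,0,0],[0,0,0]],[[0,0,0.04],[0,0,0]],[[0,0,0.04],[0,0,0]],[[0,0,0.04],[0,0,0]],[[0,0,0.04],[0,0,0]],[[0,0,0.04],[0,0,0]],[[0,0,0.016],[0,0,0]],[[0,0,0.016],[0,0,0]],[[0,0,0],[0,0,0]]]' --grip 0.5

```text
time_s: 3.8
ee_pos: [490.2, -220.9, 167.0]
ee_rot: [-180.0, -0.0, 98.8]
force: [-0.4, 0.3, 0.1]
gripper_width: 45.6
gripper_force: 0.0
```

```bash
python3 - <<'E'
from h import *
s=state(); print(s["ee_pos"],s["ee_rot"],s["force"],s["torque"],s["gripper_width"])
o=[]
for n in ("scene","side"):
    save(cv2.resize(grab_frame(n)[120:260,110:390],(800,400)),n+"2")
E
python3 - <<'E'
import cv2,numpy as np
a=cv2.imread("pics/scene2.png");b=cv2.imread("pics/side2.png")
cv2.imwrite("pics/both2.png",np.vstack([a,b])[:,:][::1][:800] if 0 else cv2.resize(np.vstack([a,b]),(600,600)))
E
```

```text
[ 490.23159509 -220.85898678  167.01337251] [-1.79952315e+02 -2.59970838e-02  9.87923056e+01] [-0.37060596  0.31041869  0.12938015] [-0.00204317 -0.12145347  0.05499236] 45.55633107867102
```

View pics/both2.png

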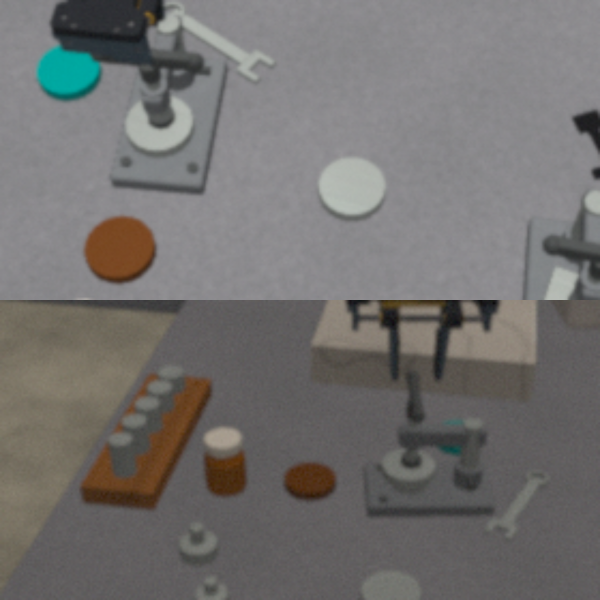

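```bash
python3 - <<'E'
from h import *
def proj(c,X):
    p=np.array(c["mtx"])@(np.array(c["R"])@X+np.array(c["t"])); return (p[:2]/p[2]).round(1)
s=state();T=s["ee_pos"]; 
for n in("scene","side"):
    c=calibration(n); print(n,"tipctr",proj(c,T-[0,0,14]),"TCP",proj(c,T),"bar ctr",proj(c,np.array([491,-220,160.])))
    for sgn in(-1,1): print(proj(c,T+[sgn*22.8*.989,sgn*22.8*.148,-14]))
w=calibration("wrist");print("wrist TCP",proj(w,T),-np.array(w["R"]).T@w["t"])
grab_frame("side")
E
python3 w.py w2
```

```text
scene tipctr [178.2 148. ] TCP [177.2 143.9] bar ctr [178.2 146.4]
[180.6 139.4]
[175.7 156.8]
side tipctr [303.  165.4] TCP [303.2 161. ] bar ctr [303.  163.8]
[311.3 165.5]
[294.6 165.4]
wrist TCP [280.4 240.9] [ 478.4198927  -140.25257622  360.45804347]
3.95 [ 491.16239042 -221.03813836  168.36837107] [1.79914242e+02 6.32954837e-02 9.88126514e+01] [-25.4  16.   96.8  -0.   67.1 -34.3]
0.2 [265.1, 159.5, 27.3, 123.2] [[278.7, 160.0], [280.2, 281.0], [279.5, 220.5]] [[481.5, -165.9, 160.0], [496.7, -257.6, 160.0], [488.6, -208.9, 160.0]] -80.55319311293516
```

View pics/w2.png

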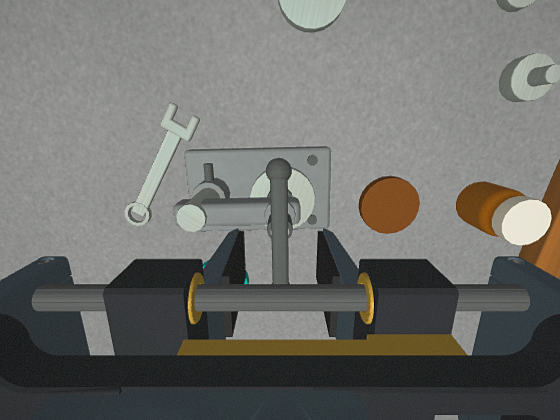

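```bash
python3 - <<'E'
from h import *
def proj(c,X):
    p=np.array(c["mtx"])@(np.array(c["R"])@X+np.array(c["t"])); return (p[:2]/p[2]).round(1).tolist()+[round(p[2])]
T=state()["ee_pos"];w=calibration("wrist");sd=calibration("side")
x=np.array([-.152,.988,0]);y=np.array([.988,.152,0])
print(w["mtx"][0][0])
for dz in(-14,20):
  for xx in(-16,16):
    for yy in (-22.8,22.8): print(dz,xx,yy,proj(w,T+x*xx+y*yy+[0,0,dz]),proj(sd,T+x*xx+y*yy+[0,0,dz]))
im=grab_frame("side")[130:200,260:350]; 
wi=grab_frame("wrist")[140:300,180:380]
save(np.vstack([cv2.resize(im,(540,420),interpolation=2)[:300],cv2.resize(wi,(540,300))]),"z3")
E
```

```text
293.00657916904976
-14 -16 -22.8 [250.8, 252.9, 226] [310.9, 162.4, 1244]
-14 -16 22.8 [310.0, 253.0, 226] [294.3, 162.3, 1243]
-14 16 -22.8 [249.6, 213.4, 216] [311.7, 168.6, 1219]
-14 16 22.8 [311.3, 213.4, 216] [294.8, 168.5, 1218]
20 -16 -22.8 [245.8, 275.3, 193] [311.6, 151.6, 1223]
20 -16 22.8 [315.0, 275.3, 193] [294.8, 151.5, 1222]
20 16 -22.8 [244.2, 229.8, 184] [312.5, 157.6, 1198]
20 16 22.8 [316.8, 229.9, 184] [295.3, 157.5, 1197]
```

View pics/z3.png

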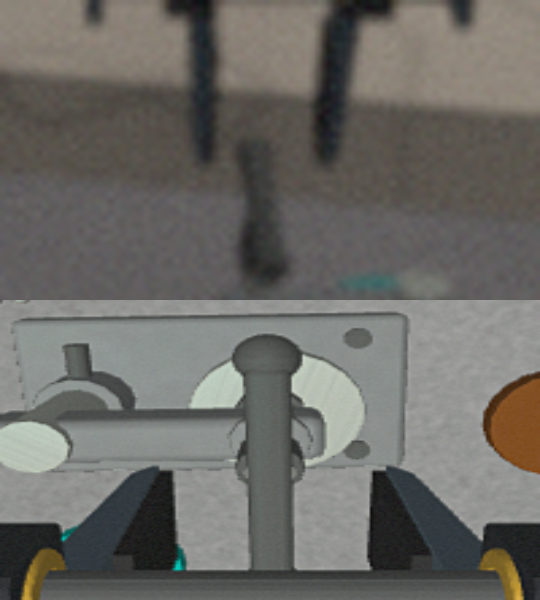

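Both views put the fingertips about 30 mm higher than the TCP value implies. A light trial close is harmless and will show whether the bar is between the pads.

Emit:
send_rows --deltas '[[[0,0,0],[0,0,0]],[[0,0,0],[0,0,0]],[[0,0,0],[0,0,0]],[[0,0,0],[0,0,0]],[[0,0,0],[0,0,0]],[[0,0,0],[0,0,0]],[[0,0,0],[0,0,0]]]' --grip 1 --grip_force 8

```text
time_s: 4.85
ee_pos: [490.6, -220.7, 167.4]
ee_rot: [180.0, 0.0, 98.8]
force: [0.7, -0.7, -0.2]
gripper_width: 0.5
gripper_force: 0.0
```

```bash
python3 - <<'E'
from h import *
s=state();print(s)
im=grab_frame("side")[130:200,260:350]; 
wi=grab_frame("wrist")[140:300,180:380]
save(np.vstack([cv2.resize(im,(540,420),interpolation=2)[:300],cv2.resize(wi,(540,300))]),"z4")
E
```

```text
{'time_s': 4.85, 'qpos': array([-2.54410081e+01,  1.60375779e+01,  9.68598771e+01, -1.65528255e-03,
        6.71007388e+01, -3.42607326e+01]), 'qvel': array([-0.01792579, -0.03811624,  0.09283076, -0.16992109,  0.0446526 ,
        0.11036833]), 'effort': array([ 4.08331043e-04, -3.81524599e+01, -2.23136669e+01,  3.97990749e-02,
        7.37432158e-02, -9.02526403e-05]), 'ee_pos': array([ 490.62353665, -220.67122116,  167.44363269]), 'ee_rot': array([1.79999366e+02, 2.27709239e-03, 9.88203685e+01]), 'force': array([ 0.68443608, -0.73277627, -0.16054392]), 'torque': array([-0.01880753, -0.14018921,  0.02098918]), 'gripper_force': 0.0, 'gripper_width': 0.5066970937178661}
```

View pics/z4.png

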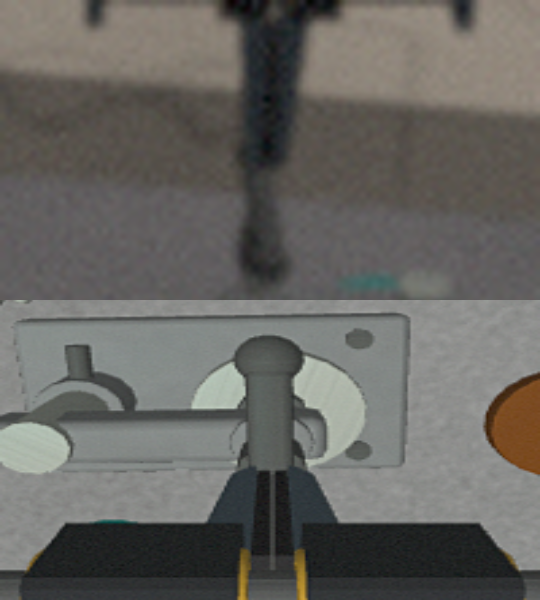

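The fingers closed on nothing, above the bar, so the real tips sit about 34 mm higher than stated; both the wrist and side projections agree on this. I'll reopen and go down 33 mm.

Emit:
send_rows --deltas '[[[0,0,0],[0,0,0]],[[0,0,0],[0,0,0]],[[0,0,0],[0,0,0]],[[0,0,0],[0,0,0]],[[0,0,0.011],[0,0,0]],[[0,0,0.011],[0,0,0]],[[0,0,0.011],[0,0,0]],[[0,0,0.011],[0,0,0]],[[0,0,0.011],[0,0,0]],[[0,0,0.011],[0,0,0]]]' --grip 0.5

```text
time_s: 5.95
ee_pos: [490.6, -220.7, 133.9]
ee_rot: [-180.0, -0.0, 98.8]
force: [-0.2, -0.3, -0.1]
gripper_width: 45.5
gripper_force: 0.0
```

Emit:
send_rows --deltas '[[[0,0,0],[0,0,0]],[[0,0,0],[0,0,0]],[[0,0,0],[0,0,0]],[[0,0,0],[0,0,0]],[[0,0,0],[0,0,0]],[[0,0,0],[0,0,0]]]' --grip 1 --grip_force 15

```text
time_s: 6.55
ee_pos: [490.6, -220.8, 134.7]
ee_rot: [-180.0, 0.0, 98.8]
force: [-0.6, -0.2, 1.1]
gripper_width: 11.9
gripper_force: 15.0
```

```bash
python3 - <<'E'
from h import *
s=state();print(s)
im=grab_frame("side")[130:200,260:350]; 
wi=grab_frame("wrist")[140:300,180:380]
save(np.vstack([cv2.resize(im,(540,420),interpolation=2)[:300],cv2.resize(wi,(540,300))]),"z5")
E
```

```text
{'time_s': 6.55, 'qpos': array([-2.54409746e+01,  1.75774624e+01,  9.97116767e+01, -2.57443002e-02,
        6.26957998e+01, -3.42748919e+01]), 'qvel': array([ 0.04859848, -0.02047122, -0.01884776, -0.04251094,  0.04814649,
        0.1189581 ]), 'effort': array([  0.14644385, -38.03757191, -21.29898727,   0.24127755,
        -0.13443141,   0.11526261]), 'ee_pos': array([ 490.57300246, -220.79380872,  134.72465833]), 'ee_rot': array([-1.79999559e+02,  2.73865600e-02,  9.88457237e+01]), 'force': array([-0.58751494, -0.16643802,  1.05526064]), 'torque': array([-0.0331142 ,  0.00711817,  0.13556114]), 'gripper_force': 14.975701421499252, 'gripper_width': 11.897870955246004}
```

View pics/z5.png

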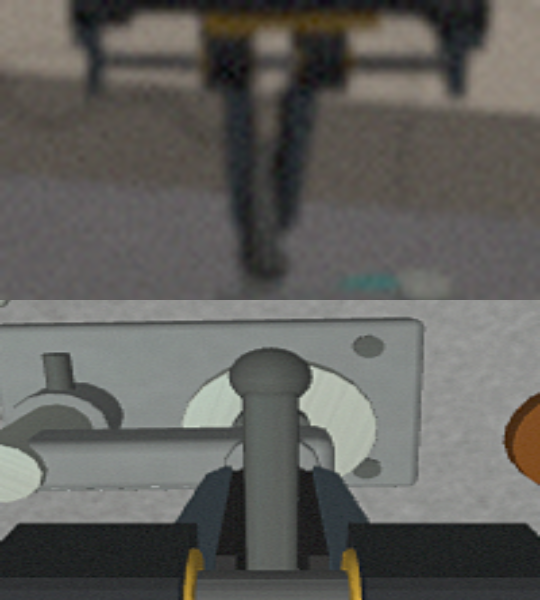

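The bar is held: 11.9 mm opening and 15 N. I'll grip harder and start turning, 4 mm down per rad.

Emit:
send_rows --deltas '[[[0,0,0],[0,0,0]],[[0,0,0],[0,0,0]],[[0,0,0.0004],[0,0,0.1]],[[0,0,0.0004],[0,0,0.1]],[[0,0,0.0004],[0,0,0.1]],[[0,0,0.0004],[0,0,0.1]]]' --grip 1 --grip_force 40

```text
time_s: 7.25
ee_pos: [490.5, -220.8, 133.9]
ee_rot: [-180.0, 0.0, 87.3]
force: [-2.0, -0.1, 3.8]
gripper_width: 11.4
gripper_force: 40.0
```

```bash
cat > s.py <<'E'
from workcell import *
s=state();print(s["time_s"],"F",s["force"].round(2),"T",s["torque"].round(3),"pos",s["ee_pos"].round(1),"yaw",s["ee_rot"][2].round(2),"w",round(s["gripper_width"],1),round(s["gripper_force"],1),"j6",s["effort"][5].round(3))
E
python3 s.py
```

```text
7.25 F [-2.   -0.07  3.8 ] T [-0.044  0.248  0.123] pos [ 490.5 -220.8  133.9] yaw 87.26 w 11.4 40.0 j6 -0.272
```

Emit:
send_rows --deltas '[[[0,0,0.0004],[0,0,0.1]],[[0,0,0.0004],[0,0,0.1]]]'

```text
time_s: 7.45
ee_pos: [490.4, -220.8, 133.5]
ee_rot: [-180.0, 0.0, 81.5]
force: [-2.3, -0.6, 2.6]
gripper_width: 11.9
gripper_force: 40.0
```

```bash
python3 s.py
```

```text
7.45 F [-2.27 -0.65  2.59] T [-0.086  0.294  0.143] pos [ 490.4 -220.8  133.5] yaw 81.53 w 11.9 40.0 j6 -0.273
```

Emit:
send_rows --deltas '[[[0,0,0.0004],[0,0,0.1]],[[0,0,0.0004],[0,0,0.1]]]'

```text
time_s: 7.65
ee_pos: [490.3, -220.8, 133.1]
ee_rot: [-180.0, 0.0, 75.8]
force: [-1.4, -0.7, 3.6]
gripper_width: 11.4
gripper_force: 40.0
```

```bash
python3 s.py
```

```text
7.65 F [-1.36 -0.69  3.61] T [-0.16   0.363  0.139] pos [ 490.3 -220.8  133.1] yaw 75.8 w 11.4 40.0 j6 -0.273
```

The joint-6 effort is a clean −0.273 N m while the screw is loose, so it makes a good baseline. I'll continue in 0.1 rad steps.

Emit:
send_rows --deltas '[[[0,0,0.0004],[0,0,0.1]],[[0,0,0.0004],[0,0,0.1]]]'

```text
time_s: 7.85
ee_pos: [490.2, -220.8, 132.7]
ee_rot: [-180.0, 0.0, 70.1]
force: [-1.5, -0.7, 2.5]
gripper_width: 11.6
gripper_force: 40.0
```

```bash
python3 s.py
```

```text
7.85 F [-1.53 -0.72  2.47] T [-0.141  0.411  0.091] pos [ 490.2 -220.8  132.7] yaw 70.07 w 11.6 40.0 j6 -0.274
```

Emit:
send_rows --deltas '[[[0,0,0.0004],[0,0,0.1]],[[0,0,0.0004],[0,0,0.1]]]'

```text
time_s: 8.05
ee_pos: [490.1, -220.7, 132.3]
ee_rot: [-180.0, 0.0, 64.3]
force: [-2.4, -0.6, 2.9]
gripper_width: 11.3
gripper_force: 40.0
```

```bash
python3 s.py
```

```text
8.05 F [-2.39 -0.63  2.92] T [-0.08   0.482  0.172] pos [ 490.1 -220.7  132.3] yaw 64.35 w 11.3 40.0 j6 -0.274
```

Emit:
send_rows --deltas '[[[0,0,0.0004],[0,0,0.1]],[[0,0,0.0004],[0,0,0.1]]]'

```text
time_s: 8.25
ee_pos: [490.0, -220.7, 131.9]
ee_rot: [-179.9, 0.0, 58.6]
force: [-1.6, 0.3, 4.7]
gripper_width: 11.7
gripper_force: 40.0
```

```bash
python3 s.py
```

```text
8.25 F [-1.63  0.28  4.7 ] T [-0.046  0.504  0.129] pos [ 490.  -220.7  131.9] yaw 58.62 w 11.7 40.0 j6 -0.275
```

Emit:
send_rows --deltas '[[[0,0,0.0004],[0,0,0.1]],[[0,0,0.0004],[0,0,0.1]]]'

```text
time_s: 8.45
ee_pos: [489.9, -220.6, 131.5]
ee_rot: [-179.9, 0.1, 52.9]
force: [-2.9, -0.6, 3.7]
gripper_width: 12.0
gripper_force: 40.0
```

```bash
python3 s.py
```

```text
8.45 F [-2.88 -0.63  3.68] T [-0.048  0.593  0.138] pos [ 489.9 -220.6  131.5] yaw 52.89 w 12.0 40.0 j6 -0.276
```

Emit:
send_rows --deltas '[[[0,0,0.0004],[0,0,0.1]],[[0,0,0.0004],[0,0,0.1]]]'

```text
time_s: 8.65
ee_pos: [489.7, -220.6, 131.2]
ee_rot: [-179.9, 0.1, 47.2]
force: [-4.3, 0.3, 6.6]
gripper_width: 11.5
gripper_force: 40.0
```

```bash
python3 s.py
```

```text
8.65 F [-4.28  0.31  6.6 ] T [0.032 0.695 0.222] pos [ 489.7 -220.6  131.2] yaw 47.17 w 11.5 40.0 j6 -0.136
```

Emit:
send_rows --deltas '[[[0,0,0.0004],[0,0,0.1]],[[0,0,0.0004],[0,0,0.1]]]'

```text
time_s: 8.85
ee_pos: [489.7, -220.5, 131.1]
ee_rot: [-179.9, 0.1, 41.5]
force: [-4.7, 1.4, 7.4]
gripper_width: 11.6
gripper_force: 40.0
```

```bash
python3 s.py
```

```text
8.85 F [-4.68  1.37  7.35] T [0.137 0.751 0.55 ] pos [ 489.7 -220.5  131.1] yaw 41.5 w 11.6 40.0 j6 0.131
```

Contact came at about 0.9 rad and the torque then climbed to about +0.4 N m, so the block is firmly clamped. I'll let go and move straight up.

Emit:
send_rows --deltas '[[[0,0,0],[0,0,0]],[[0,0,0],[0,0,0]],[[0,0,0],[0,0,0]],[[0,0,0],[0,0,0]],[[0,0,-0.02],[0,0,0]],[[0,0,-0.04],[0,0,0]],[[0,0,-0.06],[0,0,0]],[[0,0,-0.06],[0,0,0]],[[0,0,-0.06],[0,0,0]],[[0,0,0],[0,0,0]]]' --grip 0.5

```text
time_s: 9.85
ee_pos: [493.1, -221.7, 255.8]
ee_rot: [179.5, -0.2, 41.5]
force: [0.0, 0.3, 0.3]
gripper_width: 45.8
gripper_force: 0.0
```

Emit:
send_rows --deltas '[[[0,0,0],[0,0,0]],[[0,0,0],[0,0,0]]]'

```text
time_s: 10.05
ee_pos: [490.0, -220.4, 249.6]
ee_rot: [-179.9, 0.0, 41.5]
force: [-0.4, -0.2, -0.1]
gripper_width: 45.4
gripper_force: 0.0
```

```bash
python3 s.py; python3 w.py w6
```

```text
10.05 F [-0.4  -0.17 -0.11] T [ 0.054 -0.064  0.004] pos [ 490.  -220.4  249.6] yaw 41.53 w 45.4 0.0 j6 0.0
10.05 [ 490.01718999 -220.36888956  249.58261029] [-1.79903203e+02  4.38669297e-02  4.15267879e+01] [-25.4  13.2  88.7  -0.   78.2  23. ]
0.73 [270.3, 150.6, 20.9, 103.7] [[275.0, 149.8], [285.0, 252.5], [280.0, 201.2]] [[527.8, -179.9, 160.0], [454.7, -257.9, 160.0], [493.1, -216.9, 160.0]] -133.1052239411097
0.35 [258.5, 156.7, 49.7, 48.8] [[258.9, 176.0], [308.5, 178.6], [283.7, 177.3]] [[498.5, -184.7, 160.0], [528.6, -222.5, 160.0], [513.5, -203.6, 160.0]] -51.53069780103161
```

View pics/w6.png

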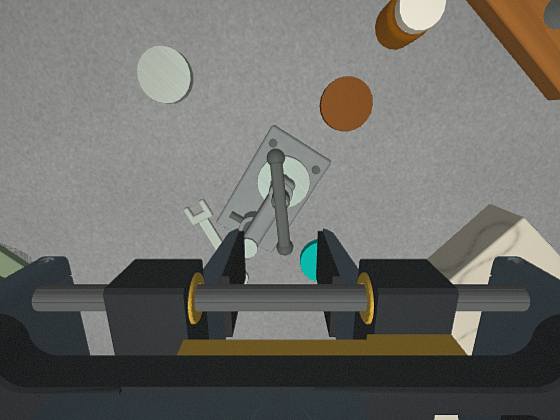

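The block is still centred under the foot. The bar now sits about 5° back from the angle I released it at (46.9° against 41.5°). To be sure it is still clamped, I'll regrip at that angle and check the torque.

Emit:
send_rows --deltas '[[[0,0,0],[0,0,-0.18]],[[0,0,0.04],[0,0,0]],[[0,0,0.05],[0,0,0]],[[0,0,0.05],[0,0,0]],[[0,0,0.05],[0,0,0]],[[0,0,0.03],[0,0,0]],[[0,0,0.015],[0,0,0]],[[0,0,0],[0,0,0]],[[0,0,0],[0,0,0]]]'

```text
time_s: 11.05
ee_pos: [491.0, -220.9, 133.4]
ee_rot: [180.0, -0.0, 46.7]
force: [0.6, -0.0, 0.5]
gripper_width: 45.8
gripper_force: 0.0
```

Emit:
send_rows --deltas '[[[0,0,0],[0,0,0]],[[0,0,0],[0,0,0]],[[0,0,0],[0,0,0]],[[0,0,0],[0,0,0]],[[0,0,0],[0,0,0]],[[0,0,0],[0,0,0]]]' --grip 1 --grip_force 40

```text
time_s: 11.65
ee_pos: [490.2, -220.2, 133.2]
ee_rot: [-179.9, 0.0, 46.7]
force: [-2.1, 2.8, 3.4]
gripper_width: 11.3
gripper_force: 40.0
```

```bash
python3 s.py
```

```text
11.65 F [-2.05  2.78  3.36] T [0.313 0.319 0.205] pos [ 490.2 -220.2  133.2] yaw 46.71 w 11.3 40.0 j6 0.2
```

Emit:
send_rows --deltas '[[[0,0,0.0001],[0,0,0.04]],[[0,0,0.0001],[0,0,0.04]]]'

```text
time_s: 11.85
ee_pos: [490.2, -220.3, 133.1]
ee_rot: [-180.0, 0.0, 44.3]
force: [-4.1, 2.7, 6.2]
gripper_width: 11.7
gripper_force: 40.0
```

```bash
python3 s.py
```

```text
11.85 F [-4.07  2.73  6.18] T [0.564 0.518 0.385] pos [ 490.2 -220.3  133.1] yaw 44.33 w 11.7 40.0 j6 0.226
```

Emit:
send_rows --deltas '[[[0,0,0.0001],[0,0,0.04]],[[0,0,0.0001],[0,0,0.04]]]'

```text
time_s: 12.05
ee_pos: [490.2, -220.3, 133.1]
ee_rot: [-180.0, 0.0, 42.1]
force: [-4.2, 2.6, 5.6]
gripper_width: 11.7
gripper_force: 40.0
```

```bash
python3 s.py
```

```text
12.05 F [-4.24  2.56  5.58] T [0.553 0.598 0.479] pos [ 490.2 -220.3  133.1] yaw 42.06 w 11.7 40.0 j6 0.346
```

The torque rises at once (0.39, then 0.48 against 0.14 loose), so it was still clamped. I'll give it a small extra turn for margin and then let go.

Emit:
send_rows --deltas '[[[0,0,0.0001],[0,0,0.04]],[[0,0,0.0001],[0,0,0.04]]]'

```text
time_s: 12.25
ee_pos: [490.2, -220.3, 133.1]
ee_rot: [-180.0, 0.0, 39.8]
force: [-3.4, 3.4, 6.3]
gripper_width: 11.3
gripper_force: 40.0
```

```bash
python3 s.py
```

```text
12.25 F [-3.42  3.41  6.35] T [0.58  0.568 0.623] pos [ 490.2 -220.3  133.1] yaw 39.78 w 11.3 40.0 j6 0.45
```

Emit:
send_rows --deltas '[[[0,0,0],[0,0,0]],[[0,0,0],[0,0,0]],[[0,0,0],[0,0,0]],[[0,0,0],[0,0,0]],[[0,0,-0.02],[0,0,0]],[[0,0,-0.04],[0,0,0]],[[0,0,-0.06],[0,0,0]],[[0,0,-0.06],[0,0,0]],[[0,0,-0.06],[0,0,0]],[[0,0,0],[0,0,0]]]' --grip 0.5

```text
time_s: 13.25
ee_pos: [493.1, -221.8, 258.0]
ee_rot: [179.4, -0.3, 39.8]
force: [-0.6, -0.3, -0.2]
gripper_width: 45.7
gripper_force: 0.0
```

Emit:
send_rows --deltas '[[[0,0,0],[0,0,0]],[[0,0,0],[0,0,0]],[[0,0,0],[0,0,0]]]'

```text
time_s: 13.55
ee_pos: [490.0, -220.4, 251.4]
ee_rot: [-179.9, 0.1, 39.8]
force: [-0.5, -0.1, -0.0]
gripper_width: 45.8
gripper_force: 0.0
```

```bash
python3 w.py w7; python3 - <<'E'
from h import *
for n in ("scene",):
    grab_frame(n)
    for d in trace(n,"round_block"): print(d["p"],d["bbox"])
E
```

```text
13.55 [ 489.99183588 -220.3962457   251.44132574] [-1.79873891e+02  6.34126999e-02  3.98050288e+01] [-25.4  13.2  88.5  -0.   78.5  24.8]
0.77 [267.6, 151.8, 25.1, 101.4] [[273.4, 150.4], [286.2, 251.7], [279.8, 201.1]] [[527.3, -180.4, 160.0], [454.4, -257.8, 160.0], [492.8, -217.1, 160.0]] -133.25849277306142
0.97 [168.6, 166.1, 30.9, 26.3]
0.71 [129.0, 142.8, 23.7, 24.4]
0.55 [146.7, 219.4, 32.4, 33.8]
```

```bash
python3 -c "
from workcell import *
print(job_done())"
```

```text
the job is handed in; nothing more can be done
None
```

I turned the round block's clamp about 0.9 rad clockwise until the resistance rose from 0.14 to about 0.6 N m, let go and handed the job in. The handle then rested about 7° short of where I had turned the gripper. A regrip after the first release, which showed a similar 5° gap, met resistance at once, so I take it as still clamped, though I couldn't measure the foot force directly. I didn't touch the other clamp.

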